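Open the safety cap of the cleaner jug by the dish rack

TASK

Open the green dish-cleaner jug: grip its red push-and-turn safety cap, press it down, and while it is down twist it counterclockwise (seen from above) until it is free. Then lift the cap straight up and finish still holding it in the gripper, level, about 8 cm above where it sat and directly over the open mouth so that drips fall back into the jug; do not put it down or let go. Leave the mug, the brush and the soap dish where they are.

Things in the scene. Friction and masses are not known exactly. Their poses are not given: they have to be found in the camera images.
- cap: Red round ribbed safety cap (plastic, about 35 g), 48 mm across, 36 mm high, white radial mark on its flat top along its +x. Origin: centre of its underside, z up. Locked, its origin is 200 mm above the jug's origin, x parallel to the jug's x, and it can neither turn nor come off. Grip it from above at any yaw: within 50 mm of its axis nothing but the neck comes within 12 mm below its underside.
- cap_top (a point): Centre of the cap's flat top, 36 mm above its underside. Pressed at least 4 mm down (5 to 6 mm is good; it bottoms at 7 mm) the cap turns counterclockwise seen from above (positive about z); clockwise is blocked. Keep it pressed for the first 45 degrees. Turned 45 to 90 degrees (70 is best) its three inner tabs leave the lugs and it lifts straight off; a stop blocks it at about 94.
- plug (a joint): Spring plug in the jug's mouth (grey, 18 mm across) that pushes the cap up: how far it is pushed in, m. 0.002 with the cap locked (about 6 N upward), 0.9 N more per mm, 0.009 with the cap bottomed (about 13 N), 0 with the cap off.
- mouth (a point): Centre of the jug's white neck rim, on the jug's axis, 225 mm above the jug's origin. Neck radius 13 mm, three lugs to radius 20 mm below the rim. With the cap off the spring plug stands 9 mm above this point, so the cap is clear of everything once lifted 35 mm from its locked place.
- jug: Green round cleaner jug, 110 mm diameter, fixed immovably in a steel strap cradle on a 150 x 150 mm plate screwed to the ledge. Origin: centre of the plate's underside, z up along the jug's and cap's axis. Loop handle at +y, to 100 mm from the axis, below z = 150 mm. Shoulder slopes from z = 154 mm (radius 52) to 188 mm (radius 19). White mark on the shoulder at +x.
- mug: White enamel mug with a blue rim, 84 mm diameter, 85 mm high, handle on its +y side, loose, standing on the ledge. Origin: centre of its underside. A bystander.
- brush: Blue dish brush lying on its side on the ledge, loose, 220 mm long along its x (from -105 to +115 mm), 36 mm high, white bristles to +y. Origin: at ledge level 5 mm from the middle. A bystander.
- soap_dish: Orange soap dish 85 x 120 mm, 27 mm high with a white bar of soap in it, loose, on the far part of the ledge. Origin: centre of its underside. A bystander.
- rack: Steel dish rack screwed to the ledge, 340 mm along x by 160 mm along y, rim 88 mm high, with a yellow and a blue plate standing in it up to 222 mm high and a pink scoop clipped to its rim. Origin: centre of its underside. It stands at the robot's left, immovable, not part of the job.
Things that resemble listed ones, but are neither listed nor needed, are in the scene too. Leave any orange or purple look-alike of the jug alone.

How it is judged:
By the outcome, as a careful person would: the job done as asked, in the order asked, and still so for the second after the job is handed in, while the arm keeps its last pose, push and grip.
It also fails if it takes over 38 s, if anything falls off the work surface, if the arm or the gripper's body presses on something with over 40 N, if the wrist force passes 120 N, or if a joint passes its speed limit or range.

ROBOT

A 7-joint arm with a two-finger parallel gripper is mounted at the origin on the work surface. World frame = base frame: x ahead of the robot, y to its left, z up, the work surface at z = 0. Lengths are in m, angles in rad, forces in N, time in s.
With the tool pointing down it reaches from about 0.375 to 0.925 m from the base axis. Payload 3.1 kg.
Tool frame: the origin (TCP) lies on the centre line of the jaws, within the pads' length; the fingertips stand 25 mm ahead of it and the grasp point (between the pads) lies 6 mm ahead of it; z points along the fingers, x is the direction in which the jaws open and shut, and the axes are right-handed (so a half turn about z gives the same grasp; the last joint's range is limited). The gripper opens to 85 mm and grips with 20 to 120 N. Pads are 22 mm wide; open, the fingers measure 114 mm over their backs; the gripper's body (76 mm by 85 mm) begins 54 mm behind the grasp point. The pads swing forward as they close: fully open they stand 13 mm farther back than shut.
Start: joints at [1.213, 0.383, 0.044, 1.598, -0.018, 1.161, -0.05], TCP at [0.167, -0.628, 0.256] pointing down, gripper open.
Joint ranges: [-2.61, 2.61], [-0.41, 2.15], [-1.48, 1.57], [0, 2.5], [-1.57, 4.71], [0.05, 1.97], [-2.85, 2.85]. Speed limits (rad/s): [2.79, 2.79, 3.14, 3.14, 3.14, 3.14, 3.14].

INTERFACE

Orientations are given as a unit quaternion [x, y, z, w].
In Python, from workcell import * gives the robot as it stands.
- The arm moves only by the shell command python3 -m crank 'ROWS' [FORCE]. ROWS is JSON, a list of rows, each a list of 5 numbers: the opening, from 0 (shut) to 1 (fully open), then the shift along the tool's x, y, z in mm, then the turn about the tool's z in degrees. In form: [[jaw, x, y, z, spin], ...]. A call has 1 to 20 rows; each row shifts and turns the commanded pose from where the row before left it, along the tool's axes as they then stand; what a row does not reach is not made up. A row lasts 1/12 s, in which the tool goes at most 41.7 mm and 7.16 degrees, less where a joint would pass 70% of its speed; a pose out of reach is approached as far as the arm can. A call with a gripper value outside its range is refused whole. The fingers move at their own pace and stop on an object; FORCE is the grip in N (left out, the last holds). Time passes only in rows, so rows that do not move let the fingers close. It gives the time, the measured TCP pose, the force and the opening at its end, in the units of the state.
- sense(): the state, without advancing time (a new reading comes with each control period).
- snapshot(name): name is "scene" or "side" or "wrist"; returns a dict with "frame" (420x560x3 uint8, red, green, blue), "K" (3x3 intrinsics, pixels), "k1" (the pictures are not rectified: a ray, as slopes to the right and down, at radius r is drawn at 1 + k1 r^2 times it, then the intrinsics apply), "origin" and "rotation" of the camera in the world. Camera axes: x right, y down, z forward; pixel columns grow to the right and rows downward; lengths in m; the calibration is good to about 2 mm. A picture is of the moment at which its call begins. There is no depth.
- close_job(): hands the job in, once; it reports no verdict.
The state is a dict: "clock": time; "q": joint angles; "joint_vel": joint speeds; "tau": joint torques, N m; "position": TCP position; "eef_rot": TCP orientation; "wrist_force": force on the tool from outside, world axes, zero at the start; "wrist_torque": the same for the moment, N m; "width": finger opening in m.
Only numpy, scipy, OpenCV 4.12 (cv2) and the standard library are available. Lean on these libraries where they do the work, as an engineer would, in place of code of your own. Each camera call takes 0.05 s, during which the arm holds its last target. There are 200 camera calls.

## Working session

There is one attempt and no reset: what is moved stays moved. The work goes in short steps, Python scripts to look and compute and a shell command to move; the robot and the scene stay as the last step left them, time stands still between calls to the robot, and variables do not carry over. Pictures are saved under pics/ and viewed, about 8 in all and at most 12, crops included, and the job is handed in when it is done.

```bash
mkdir -p pics
cat > h.py <<'E'
from workcell import *
import numpy as np, cv2
from scipy.spatial.transform import Rotation as R
def snap(n,fn=None):
    s=snapshot(n)
    if fn: cv2.imwrite('pics/'+fn,s['frame'][:,:,::-1])
    return s
def ray(s,u,v):
    K=np.array(s['K']);x=(u-K[0,2])/K[0,0];y=(v-K[1,2])/K[1,1]
    rd=np.hypot(x,y);r=rd
    for _ in range(20): r=rd/(1+s['k1']*r*r)
    f=r/rd if rd>0 else 1
    d=np.array(s['rotation'])@np.array([x*f,y*f,1]);return np.array(s['origin']),d/np.linalg.norm(d)
def onz(s,u,v,z):
    o,d=ray(s,u,v);return o+d*(z-o[2])/d[2]
def tri(rs):
    A=sum(np.eye(3)-np.outer(d,d) for o,d in rs);b=sum((np.eye(3)-np.outer(d,d))@o for o,d in rs)
    return np.linalg.solve(A,b)
def proj(s,p):
    c=np.array(s['rotation']).T@(np.array(p)-s['origin']);x,y=c[:2]/c[2];f=1+s['k1']*(x*x+y*y);K=np.array(s['K'])
    return K[0,0]*x*f+K[0,2],K[1,1]*y*f+K[1,2]
E
python3 - <<'E'
from h import *
a=snap('scene','scene0.png');b=snap('side','side0.png')
for s in(a,b):
    print(s['origin'],np.round(s['rotation'],3).tolist(),s['k1'])
    hsv=cv2.cvtColor(s['frame'],cv2.COLOR_RGB2HSV);h=hsv[...,0]
    m=(((h<8)|(h>172))&(hsv[...,1]>140)&(hsv[...,2]>60)).astype('uint8')
    n,l,st,c=cv2.connectedComponentsWithStats(m)
    for i in range(1,n):
        if st[i,4]>40: print(st[i],c[i])
st=sense();print({k:np.round(v,3).tolist() for k,v in st.items()});print(R.from_quat(st['eef_rot']).as_matrix().round(3))
E
```

```text
[ 1.1278433  -1.0484313   1.26780775] [0.876, 0.249, -0.111, -0.398] -0.03210396403538441
[301 183  15  18 161] [308.09937888 189.85093168]
[-0.03830398  0.75009002  0.87268154] [-0.259, 0.862, -0.417, 0.128] -0.08099773005266499
[201 193  22  25 438] [211.76255708 204.85616438]
{'clock': 0.1, 'q': [1.213, 0.384, 0.044, 1.599, -0.018, 1.161, -0.05], 'joint_vel': [0.002, -0.001, -0.001, -0.005, 0.001, -0.0, -0.003], 'tau': [0.003, -43.473, 1.03, -25.045, 0.011, 0.006, 0.0], 'position': [0.167, -0.627, 0.255], 'eef_rot': [0.793, -0.61, -0.001, -0.001], 'wrist_force': [-0.657, -0.311, -0.19], 'wrist_torque': [-0.019, -0.029, -0.042], 'width': 0.086}
[[ 0.257 -0.966 -0.001]
 [-0.966 -0.257  0.002]
 [-0.002  0.    -1.   ]]
```

View pics/scene0.png

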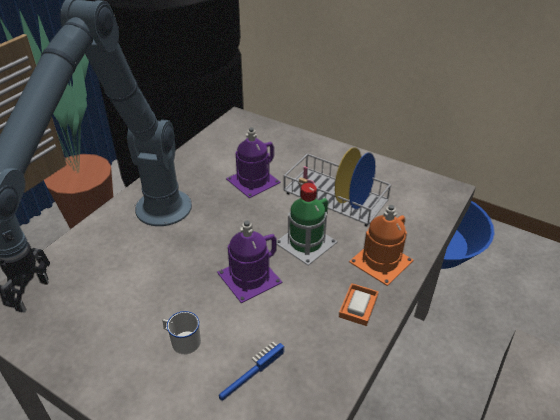

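View pics/side0.png

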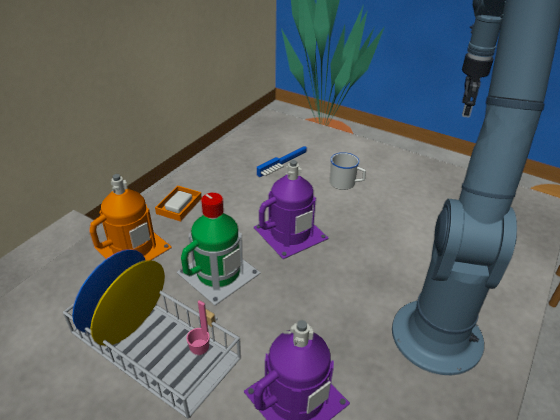

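The scene view shows one green jug with a red cap, at (308,190); in the side view it is at (212,205). The others are the purple jugs at scene (253,162) and (249,262) and the orange one at (386,240). All three have grey spouts and no red cap, so the green jug is the one meant. I'll confirm it with an enlarged crop and triangulate the cap.

```bash
sed -i "s/np.array(s\['rotation'\])/Rm(s)/g" h.py
cat >> h.py <<'E'
def Rm(s):
    r=np.array(s['rotation']);return r if r.shape==(3,3) else R.from_quat(r).as_matrix()
def red(s):
    hsv=cv2.cvtColor(s['frame'],cv2.COLOR_RGB2HSV);h=hsv[...,0]
    return (((h<8)|(h>172))&(hsv[...,1]>110)&(hsv[...,2]>50)).astype('uint8')
E
python3 - <<'E'
from h import *
a=snap('scene');b=snap('side');w=snap('wrist')
print(Rm(a).round(2).tolist())
C=[]
for s in(a,b):
    n,l,st,c=cv2.connectedComponentsWithStats(red(s));i=1+st[1:,4].argmax()
    x,y,ww,hh=st[i][:4];C.append((s,x+ww/2-.5,y+hh/2-.5))
p=tri([ray(*c) for c in C]);print('cap centre',p)
for s,u,v in C: print(u,v,proj(s,p),'top',proj(s,p+[0,0,.018]),'bottom',proj(s,p-[0,0,.018]),'foot',proj(s,[p[0],p[1],0]))
sa=cv2.resize(a['frame'][165:265,265:345],None,fx=6,fy=6,interpolation=3);sb=cv2.resize(b['frame'][180:305,165:265],None,fx=4.8,fy=4.8,interpolation=3)[:600]
# side view of top: white mark
im=np.hstack([cv2.resize(sa,(400,500)),cv2.resize(sb,(400,500))]);cv2.imwrite('pics/crop.png',im[:,:,::-1])
# gripper yaw
s=sense();X=R.from_quat(s['eef_rot']).as_matrix()
print('delta tool mm',X.T@(p-s['position'])*1000)
E
```

```text
[[0.85, 0.35, -0.39], [0.52, -0.56, 0.64], [0.0, -0.75, -0.66]]
cap centre [0.5245017  0.1147749  0.21767392]
308.5 191.0 (np.float64(308.17074471771633), np.float64(191.04976240824223)) top (np.float64(308.40137601300654), np.float64(186.46103272919032)) bottom (np.float64(307.9432081808711), np.float64(195.57433825094938)) foot (np.float64(305.61049799135446), np.float64(241.81373210737337))
211.5 204.5 (np.float64(211.04072167125673), np.float64(204.45070351861096)) top (np.float64(210.45902787653296), np.float64(198.0075765406815)) bottom (np.float64(211.61186643574743), np.float64(210.7608696559835)) foot (np.float64(217.3047987388719), np.float64(272.80887483667664))
delta tool mm [-625.66135473 -536.42401038   38.69615011]
```

View pics/crop.png

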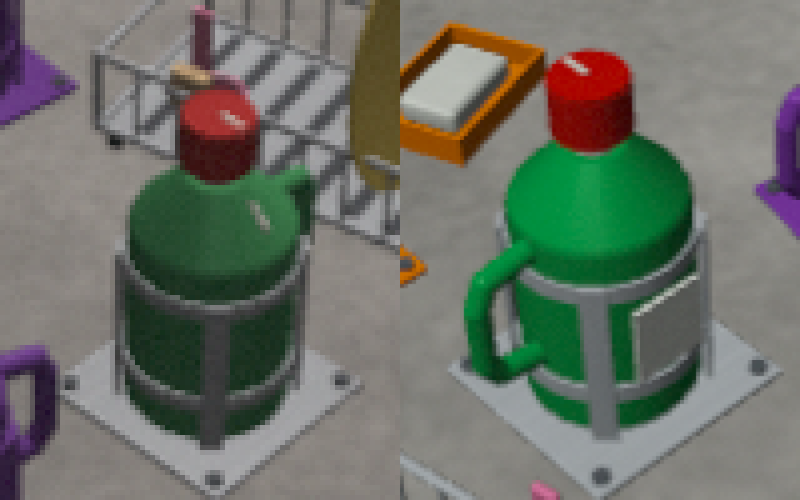

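The crop shows a red ribbed cap with a white mark on a green jug in a steel cradle on a white plate. That matches the description, and the cap centre at z = 0.218 fits. I'll rise first, then travel over.

```bash
python3 -m crank '[[1,0,0,-35,0],[1,0,0,-35,0],[1,0,0,-35,0],[1,0,0,-35,0],[1,-28,-24,0,0],[1,-28,-24,0,0],[1,-28,-24,0,0],[1,-28,-24,0,0],[1,-28,-24,0,0],[1,-28,-24,0,0],[1,-28,-24,0,0],[1,-28,-24,0,0],[1,-28,-24,0,0],[1,-28,-24,0,0],[1,-28,-24,0,0],[1,-28,-24,0,0],[1,-28,-24,0,0],[1,-28,-24,0,0],[1,-28,-24,0,0],[1,-28,-24,0,0]]' 40
python3 -c "
from h import *
s=sense();print(s['clock'],s['q'].round(2) if hasattr(s['q'],'round') else s['q']);X=R.from_quat(s['eef_rot']).as_matrix();print(X.round(3),X.T@(np.array([.5245,.1148,.2177])-s['position'])*1000)"
```

```text
clock: 1.92
position: [0.4232, -0.0948, 0.3964]
eef_rot: [0.793, -0.61, 0.0, 0.0]
wrist_force: [-0.3, -0.6, -0.4]
width: 0.0854
1.9167 [ 0.71 -0.13 -0.52  1.87 -0.06  1.38 -1.11]
[[ 0.257 -0.966  0.001]
 [-0.966 -0.257 -0.001]
 [ 0.001 -0.    -1.   ]] [-176.71363064 -151.63844177  178.62084398]
```

```bash
python3 -m crank '[[1,-25,-22,0,0],[1,-25,-22,0,0],[1,-25,-22,0,0],[1,-25,-22,0,0],[1,-25,-22,0,0],[1,-26,-21,0,0],[1,-25,-20,0,0],[1,0,0,20,0],[1,0,0,20,0],[1,0,0,20,0],[1,0,0,0,0],[1,0,0,0,0]]'
python3 - <<'E'
from h import *
s=sense();print(s['q'].round(2));X=R.from_quat(s['eef_rot']).as_matrix();p=np.array([.5245,.1148,.2357]);print(X.T@(p-s['position'])*1000)
w=snap('wrist','wrist1.png');print(proj(w,p));m=red(w);n,l,st,c=cv2.connectedComponentsWithStats(m);i=1+st[1:,4].argmax();print(st[i],c[i])
x,y,ww,hh=st[i][:4];q=onz(w,x+ww/2-.5,y+hh/2-.5,.2357);print(q,onz(w,*c[i],.2357),w['origin'],Rm(w).round(2).tolist())
E
```

```text
clock: 2.92
position: [0.5229, 0.1118, 0.3353]
eef_rot: [0.793, -0.61, -0.001, 0.001]
wrist_force: [0.6, 0.1, 0.6]
width: 0.0854
[ 0.43  0.18 -0.79  1.75  0.13  1.28 -1.7 ]
[-2.42323385 -2.57669393 99.57860711]
(np.float64(269.831070906143), np.float64(213.54434094543865))
[ 240  175   68   74 3644] [272.29445664 213.23161361]
[0.52660575 0.11271815 0.2357    ] [0.52516158 0.11320224 0.2357    ] [0.59790987 0.13192615 0.45281341] [[0.26, -0.92, -0.3], [-0.97, -0.24, -0.08], [-0.0, 0.31, -0.95]]
```

View pics/wrist1.png

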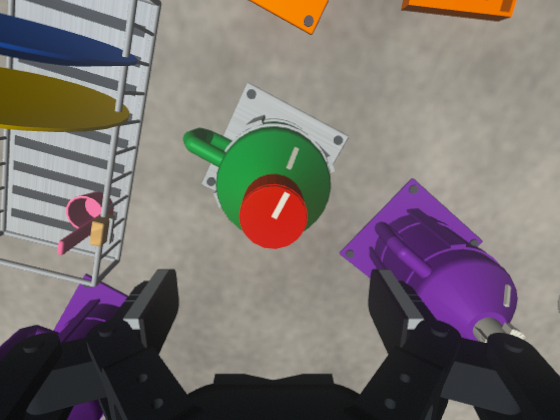

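Run:
```python
from h import *
w=snap('wrist');hsv=cv2.cvtColor(w['frame'],cv2.COLOR_RGB2HSV)
m=red(w)&(w['frame'][...,0]>180);m=cv2.morphologyEx(m,cv2.MORPH_CLOSE,np.ones((15,15),np.uint8))
c=max(cv2.findContours(m,0,1)[0],key=cv2.contourArea);e=cv2.fitEllipse(c);print(e,cv2.boundingRect(c))
q=onz(w,*e[0],.2357);print('wrist',q)
X=R.from_quat(sense()['eef_rot']).as_matrix();P=sense()['position']
# tops in other views
for n in('scene','side'):
    s=snap(n);m=red(s);k=cv2.connectedComponentsWithStats(m);i=1+k[2][1:,4].argmax();x,y,a,b=k[2][i][:4]
    print(n,onz(s,x+a/2-.5,y+b/2-.5,.218))
print('tool delta wrist',X.T@(q-P)*1000,P,sense()['position'])
```

```text
((272.5361633300781, 217.4357452392578), (62.38735580444336, 64.57899475097656), 98.04151153564453) (240, 185, 66, 65)
wrist [0.5228909  0.11248061 0.2357    ]
scene [0.52543186 0.11516254 0.218     ]
side [0.52325292 0.11467059 0.218     ]
tool delta wrist [ -0.48754636   1.5884884  101.90684426] [0.52435353 0.1123811  0.33760985] [0.52460761 0.11249545 0.33809514]
```

```bash
python3 -m crank '[[1,-1.7,-0.5,0,0],[1,0,0,20,0],[1,0,0,20,0],[1,0,0,20,0],[1,0,0,20,0],[1,0,0,15,0],[1,0,0,10,0],[1,0,0,5,0],[1,0,0,0,0],[1,0,0,0,0]]' 60
python3 - <<'E'
from h import *
P=[]
for i in range(5): w=snap('wrist'); P.append(sense()['position'])
print(np.round(P,4).tolist(),np.mean(P,0),sense()['wrist_force'])
cv2.imwrite('pics/wrist2.png',w['frame'][:,:,::-1])
E
```

```text
clock: 3.95
position: [0.5244, 0.1144, 0.2271]
eef_rot: [0.793, -0.61, 0.0, -0.001]
wrist_force: [0.3, 0.0, 0.2]
width: 0.0856
[[0.5246, 0.1144, 0.2275], [0.5247, 0.1144, 0.2277], [0.5247, 0.1144, 0.2276], [0.5245, 0.1143, 0.2275], [0.5244, 0.1143, 0.2273]] [0.52460558 0.11438762 0.22750819] [-0.87947306 -0.27831563 -0.02294254]
```

View pics/wrist2.png

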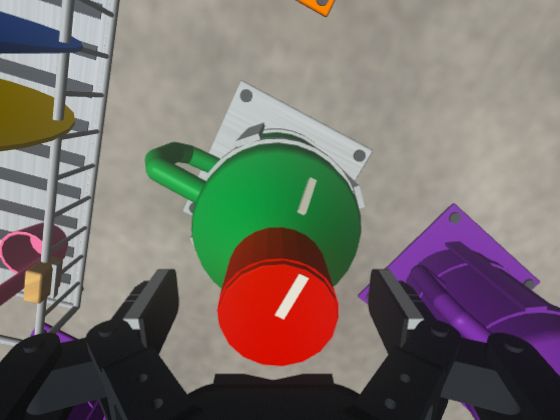

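The cap sits between the open jaws: its top is centred near (278,312) and the pads are symmetric about column 274. I'll close on it.

```bash
python3 -m crank '[[0.5,0,0,0,0],[0.5,0,0,0,0],[0.5,0,0,0,0],[0.3,0,0,0,0],[0.3,0,0,0,0],[0.3,0,0,0,0],[0.3,0,0,0,0],[0.3,0,0,0,0]]' 60
python3 - <<'E'
from h import *
for i in range(2): w=snap('wrist','wrist3.png')
s=sense();X=R.from_quat(s['eef_rot']).as_matrix();print(s['position'],s['width'],s['wrist_force'],'tool',X.T@s['wrist_force'],s['wrist_torque'])
E
```

```text
clock: 4.87
position: [0.5244, 0.1129, 0.227]
eef_rot: [0.792, -0.61, 0.001, 0.0]
wrist_force: [-0.9, -2.9, 5.3]
width: 0.0465
[0.52441486 0.11287186 0.22702102] 0.04717169655374251 [-0.57975059 -4.28097321  5.98392099] tool [ 4.00203906  1.65245746 -5.97689054] [-0.7594101   0.15220196 -0.01515497]
```

View pics/wrist3.png

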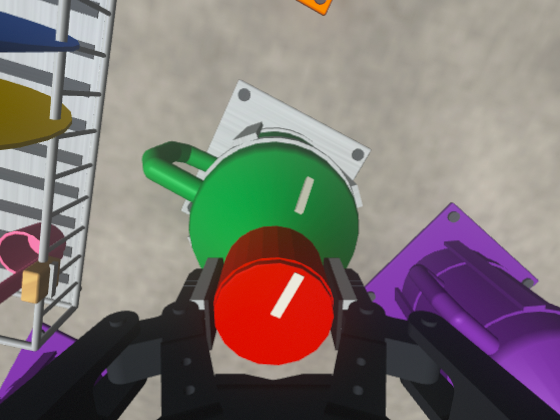

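```bash
python3 -m crank '[[0.3,1,0.4,0,0],[0.3,0,0,2,0],[0.3,0,0,2,0],[0.3,0,0,2,0],[0.3,0,0,1,0],[0.3,0,0,0,0],[0.3,0,0,0,0]]' 90
python3 - <<'E'
from h import *
P=[];F=[]
for i in range(4): w=snap('wrist','wrist4.png');s=sense();P.append(s['position']);F.append(s['wrist_force'])
X=R.from_quat(s['eef_rot']).as_matrix();print(np.round(P,4).tolist(),s['width'],'tool',X.T@np.mean(F,0),s['wrist_torque'],s['q'].round(2))
E
```

```text
clock: 5.55
position: [0.5244, 0.1129, 0.2213]
eef_rot: [0.793, -0.61, 0.001, -0.0]
wrist_force: [-2.6, -3.3, 10.4]
width: 0.0466
[[0.5245, 0.1129, 0.2213], [0.5244, 0.1129, 0.2213], [0.5244, 0.1129, 0.2213], [0.5245, 0.1129, 0.2214]] 0.046437871513445986 tool [  2.24260541   3.43952836 -10.75668449] [-0.56953233  0.61651553  0.00614803] [ 0.38  0.29 -0.77  1.88  0.23  1.06 -1.79]
```

Pressed about 5.5 mm: z fell 5.7 mm and the force is near 11 N. Counterclockwise from above is a negative spin about the downward tool z, so I'll start with a partial turn.

```bash
python3 -m crank '[[0.3,0.5,0.8,0.2,0],[0.3,0,0,0,-5],[0.3,0,0,0,-5],[0.3,0,0,0,-5],[0.3,0,0,0,-5],[0.3,0,0,0,-5],[0.3,0,0,0,0],[0.3,0,0,0,0]]'
python3 - <<'E'
from h import *
P=[];F=[]
for i in range(2): w=snap('wrist','wrist5.png');s=sense();P.append(s['position']);F.append(s['wrist_force'])
X=R.from_quat(s['eef_rot']).as_matrix();print(np.degrees(np.arctan2(X[1,0],X[0,0])),np.round(P,4).tolist(),s['width'],'tool',X.T@np.mean(F,0),s['wrist_torque'],s['q'].round(2))
E
```

```text
clock: 6.42
position: [0.525, 0.114, 0.2219]
eef_rot: [0.906, -0.423, 0.002, -0.002]
wrist_force: [-0.6, -0.1, 10.2]
width: 0.0463
-50.08066852885537 [[0.525, 0.114, 0.2219], [0.525, 0.114, 0.2219]] 0.0465524141220214 tool [ -0.05773099   1.07495946 -10.59491371] [-0.19791885  0.23481389  0.05385466] [ 0.44  0.31 -0.84  1.87  0.27  1.06 -1.38]
```

View pics/wrist5.png

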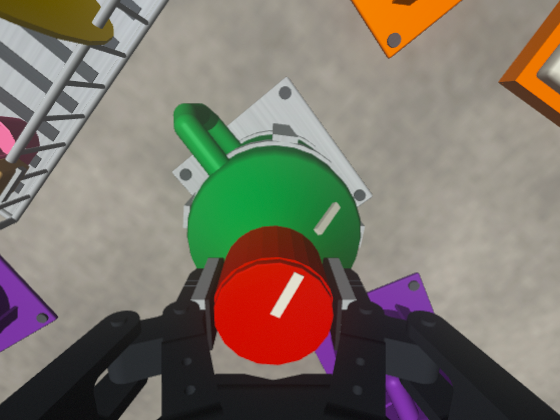

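The white cap mark stayed at (287,295) in the gripper's view while the shoulder mark moved to (327,218), so the cap turned the full 25° without slipping. I'll continue to about 71°.

```bash
python3 -m crank '[[0.3,0,0,0.5,-5],[0.3,0,0,0,-5],[0.3,0,0,0,-5],[0.3,0,0,0,-5],[0.3,0,0,0,-5],[0.3,0,0,0,-5],[0.3,0,0,0,-5],[0.3,0,0,0,-5],[0.3,0,0,0,-6],[0.3,0,0,0,0],[0.3,0,0,0,0]]'
python3 - <<'E'
from h import *
P=[];F=[]
for i in range(2): w=snap('wrist','wrist6.png');s=sense();P.append(s['position']);F.append(s['wrist_force'])
X=R.from_quat(s['eef_rot']).as_matrix();print(np.degrees(np.arctan2(X[1,0],X[0,0])),np.round(P,4).tolist(),s['width'],'tool',X.T@np.mean(F,0),s['wrist_torque'],s['q'].round(2))
E
```

```text
clock: 7.43
position: [0.5247, 0.1142, 0.2213]
eef_rot: [0.999, -0.035, 0.002, -0.001]
wrist_force: [-1.9, 0.3, 11.1]
width: 0.0462
-4.069605529698414 [[0.5247, 0.1142, 0.2213], [0.5247, 0.1142, 0.2213]] 0.04602308858321856 tool [ -1.25266396   0.88588548 -11.44152438] [-0.22828164  0.27314615 -0.00992832] [ 0.56  0.36 -0.99  1.87  0.34  1.09 -0.64]
```

View pics/wrist6.png

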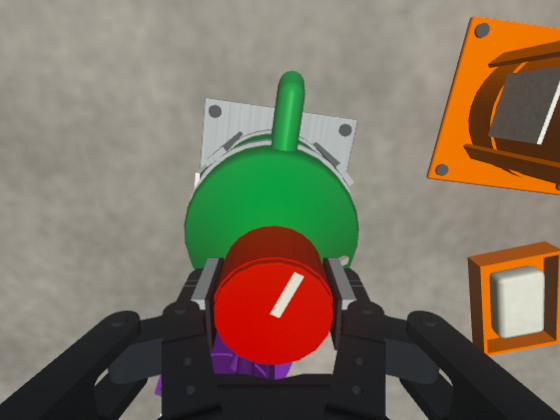

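The cap has turned 71° in all; its mark is still at (288,295), so no slip. Now I'll lift it gently.

```bash
python3 -m crank '[[0.3,0,0,-3,0],[0.3,0,0,-4,0],[0.3,0,0,-4,0],[0.3,0,0,-5,0],[0.3,0,0,-5,0],[0.3,0,0,0,0]]'
python3 - <<'E'
from h import *
w=snap('wrist');s=sense();print(s['position'],s['wrist_force'],s['width'])
E
```

```text
clock: 8.03
position: [0.523, 0.1127, 0.24]
eef_rot: [0.999, -0.036, 0.0, -0.0]
wrist_force: [0.3, -0.3, 0.2]
width: 0.046
[0.52279812 0.11243461 0.23961024] [ 0.11592742 -0.31981225  0.60095389] 0.046166369792205966
```

The force is zero, so the cap is free. I'll lift to 80 mm above its seat, then recentre by the ~2 mm the arm sprang back.

```bash
python3 -m crank '[[0.3,0,0,-8,0],[0.3,0,0,-10,0],[0.3,0,0,-10,0],[0.3,0,0,-10,0],[0.3,1,-0.9,-10,0],[0.3,0.9,-0.8,-10,0],[0.3,0,0,-7,0],[0.3,0,0,-2.5,0],[0.3,0,0,0,0],[0.3,0,0,0,0],[0.3,0,0,0,0]]'
python3 - <<'E'
from h import *
for i in range(5): a=snap('scene')
b=snap('side','s.png');w=snap('wrist')
s=sense();X=R.from_quat(s['eef_rot']).as_matrix();print(s['position'],s['wrist_force'],s['width'],X.round(3),s['joint_vel'])
sa=a['frame'][120:270,240:380];sb=b['frame'][130:305,130:290]
cv2.imwrite('pics/fin.png',np.hstack([cv2.resize(f,(400,450),interpolation=3) for f in(sa,sb)])[:,:,::-1])
p=np.array([.5242,.1142,.226])
for q in(a,b): print(proj(q,p),proj(q,p+[0,0,.054]),)
E
```

```text
clock: 9.0
position: [0.5246, 0.1136, 0.3064]
eef_rot: [0.999, -0.036, -0.001, 0.0]
wrist_force: [-0.2, 0.9, -0.4]
width: 0.0464
[0.52488687 0.11389788 0.30685939] [-0.23463043 -0.69168906 -0.79923497] 0.04645890572935924 [[ 0.997 -0.072 -0.   ]
 [-0.072 -0.997  0.   ]
 [-0.    -0.    -1.   ]] [-9.79122974e-04  3.52477467e-04  5.69667682e-04 -2.22811167e-03
  3.03723320e-04  6.24619518e-04  8.37898197e-05]
(np.float64(308.09983350241913), np.float64(189.0021733652762)) (np.float64(308.80197365968144), np.float64(174.94529732253204))
(np.float64(211.0412284851613), np.float64(201.40007558723272)) (np.float64(209.25745859316027), np.float64(181.46538185315586))
```

View pics/fin.png

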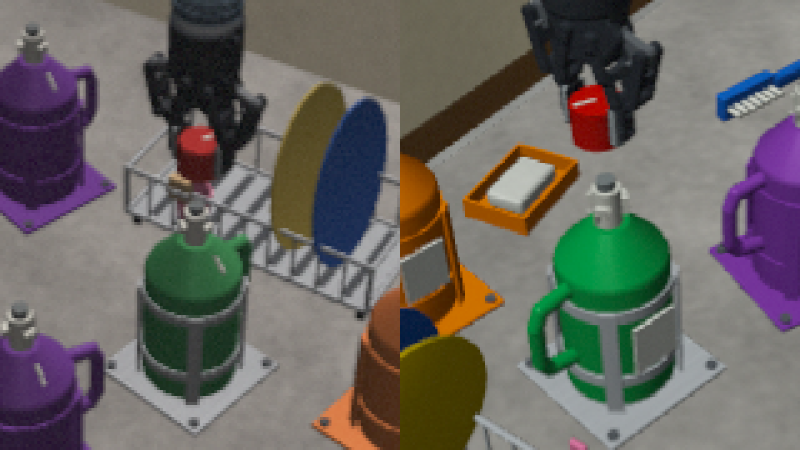

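The cap is held level above the open neck with its white rim and grey plug. The offset between cap and neck in the side view, about (598,120) against (605,195), is what perspective predicts. I'll hand in the job.

```bash
python3 -c "
from workcell import *
print(close_job())"
```

```text
the job is handed in; nothing more can be done
None
```

The green jug is open. I gripped the red cap at 90 N, pressed it about 5.5 mm (around 11 N) and turned it 71° counterclockwise while it was down. I then lifted it straight up and handed in the job with the cap still held.

- **No slip:** the cap's white mark stayed put in the gripper's view through the whole turn.
- **Final position:** the tool is about 80 mm above the height at which it gripped the cap, within about 1 mm of the jug's axis as measured while the cap was still on. It is level, the arm is still, and the jaw opening is steady at 46 mm.
- **Forces and time:** the largest wrist force I read was about 12 N, and the clock was at about 9.4 s of the 38 s allowed.
- **Disagreements:** the three camera estimates of the cap's axis differed by 2–3 mm. The arm also sprang back about 2 mm when the cap came free, so I corrected for that.
- **Bystanders:** I didn't measure them again. The soap dish and brush look unmoved in the last picture, but the mug was outside that crop. The arm never came near any of the three.

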